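# Tip the used tubes out of a twin-bay rocker

## Task

The blue twin-bay rocker holds two test tubes in one bay and two small bottles in the other. Push the aluminium tray on the tubes' side up against the foot of the stand, then tip the rocker towards that side by pressing down its orange paddle, just far enough and slowly enough that both tubes roll out into the tray while both bottles stay in their own bay. Then let the rocker come back level, with the bottles still in their bay.

Things in the scene. Friction and masses are not known exactly. Their poses are not given: they have to be found in the camera images.
- stand: Grey stand, fixed to the bench: foot plate 180 (x) x 140 (y) x 12 mm, two trestles near x = -68 and +68 mm that carry the rocker on a shaft along x, 130 mm up. A small green disc on its front edge marks the tubes' bay, a yellow one the bottles'. Origin at the centre of the plate's underside; x away from the robot, y to its left (turned up to 0.15 rad).
- rocker (a joint): Tilt of the rocker in rad, turning about the stand's x axis 130 mm above the bench: 0 level, positive = left (+y) end down, negative = right end down; stops at +-0.9. A spring (1.5 N m/rad) brings it back level when it is let go, fast if let go suddenly; about 8 N on a paddle tips it 0.5 rad.
- rocker_mid (a point): Rocker's middle, on its pivot; axes tilt with it. A blue trough 110 (x) x 224 (y) mm, ends open, side walls up to z = 45 mm, a low divider at y = 0 (top at z = 25 mm) between two bays. Each bay's floor is a V sloping 8 degrees to its lowest line at y = +-57, z = 12 mm. Tubes start to roll out past 0.14 rad; 0.25 to 0.35 rad empties a bay. Tipped fast or beyond 0.4 rad, bottles may climb over the divider.
- paddle_left (a point): Centre of the top face of the left orange paddle, which stands out from the front (-x) side of the rocker at its left end: 62 (x) x 30 (y) x 6 mm, 92 mm in front of and 92 mm to the left of rocker_mid, level with the side walls' tops. It tilts with the rocker.
- paddle_right (a point): The same for the right paddle, at the right (-y) end.
- tray_left_mid (a point): Centre of the underside of the loose aluminium tray left of the stand (about 0.3 kg): open, 150 (x) x 140 (y) x 35 mm, walls 4 mm, rim bead 6 mm thick, axes as the stand's when square to it. Against the foot plate its centre is 140 mm from the stand's origin in y.
- tray_right_mid (a point): The same for the equal tray right of the stand.
- tube_a_mid (a point): Middle of a clear test tube with white cap, 84 mm long, 16 mm thick (cap 19 mm), lying along the stand's x in one bay.
- tube_b_mid (a point): Middle of the second such tube, beside it in the same bay.
- bottle_a_mid (a point): Middle of a small clear bottle with white screw cap, 34 mm thick and 62 mm long, lying along the stand's x in the other bay.
- bottle_b_mid (a point): Middle of the second such bottle, beside it in the same bay.
Things that resemble listed ones, but are neither listed nor needed, are in the scene too. Leave any red or yellow look-alike of the part that bears tube_b_mid alone.

How it is judged:
By the outcome, as a careful person would: the job done as asked, in the order asked, and still so for the second after the job is handed in, with the robot touching nothing.
It also fails if it takes over 61 s, if anything falls off the work surface, if the arm or the gripper's body presses on something with over 40 N, if the wrist force passes 120 N, or if a joint passes its speed limit or range.

## Robot

A 6-joint arm with a two-finger parallel gripper is mounted at the origin on a cart in front of the work surface, level with it; the furniture and walls round the work are solid. World frame = base frame: x ahead of the robot, y to its left, z up, the work surface at z = 0. Lengths are in m, angles in rad, forces in N, time in s.
With the tool pointing down it reaches from about 0.275 to 0.75 m from the base axis. Payload 10.2 kg.
Tool frame: the origin (TCP) lies at the very end of the fingers, on their centre line; the grasp point (between the pads) lies manip.grip_point_offset behind it (manip.grip_point_offset is the distance from the TCP to the grasp point, in m); z points along the fingers, y is the line along which they close (so a half turn about z gives the same grasp; the last joint's range is limited). The gripper opens to 85 mm and grips with 20 to 120 N. Pads are 22 mm wide; open, the fingers measure 114 mm over their backs; the gripper's body (76 mm by 85 mm) begins 54 mm behind the grasp point. The pads swing forward as they close: fully open they stand 13 mm farther back than shut.
Start: joints at [-1.354, 0.313, 1.498, -0, 1.331, -0.223], TCP at [0.224, -0.475, 0.231] pointing down, gripper open.
Joint ranges: [-2.94, 2.94], [-0.97, 2.17], [0.19, 2.56], [-1.23, 4.37], [0.02, 3.11], [-2.88, 2.88]. Speed limits (rad/s): [2.39, 2.39, 3.01, 3.14, 3.14, 3.14].

## Interface

Orientations are given as a rotation vector (axis times angle).
In Python, from bench import get_obs, cams, job, manip gives the robot as it stands.
- The arm moves only by the shell command python3 -m inch 'ROWS' [FORCE]. ROWS is JSON, a list of rows, each a list of 5 numbers: the opening, from -1 (shut) to 1 (fully open), then the shift along the tool's x, y, z scaled (see below), then the turn about the tool's z scaled (see below). A call has 1 to 12 rows; each row is the pose to reach, as a shift and turn from the pose commanded when the call began, along the tool's axes at that moment, turning the shorter way round; what a row does not reach only later rows make up. The controller multiplies each number of a shift by 0.2 m and each number of a turn by pi rad. A row lasts 1/10 s, in which the tool goes at most 50 mm and 8.59 degrees, less where a joint would pass 70% of its speed; a pose out of reach is approached as far as the arm can. A call with a number of a shift or a turn outside -1 to 1 is refused whole. A call with a gripper value outside its range is refused whole. The fingers move at their own pace and stop on an object; FORCE is the grip in N (left out, the last holds). Time passes only in rows, so rows that repeat a pose let the fingers close. It gives the time, the measured TCP pose, the force, the opening and the grip force at its end, in the units of the state.
- get_obs(): the state, without advancing time (a new reading comes with each control period).
- cams.snapshot(name): name is "scene" or "top" or "wrist"; returns the picture (384x512x3 uint8, red, green, blue); there is no depth.
- cams.camera_model(name): a dict with "fx", "fy", "cx", "cy" (pixels), "eye" and "orientation" of the camera in the world. Camera axes: x right, y down, z forward; pixel columns grow to the right and rows downward; lengths in m; the calibration is good to about 2 mm. A picture is of the moment at which its call begins: read the wrist's pose just before it. camera_model takes no time and is no camera call; for the wrist camera it gives the pose at the moment of the call.
- job.job_done(): hands the job in; it is judged then, once.
The state is a dict: "t": time; "joint_positions": joint angles; "qd": joint speeds; "effort": joint torques, N m; "position": TCP position; "ee_rot": TCP orientation; "ft_force": force on the tool from outside, world axes, zero at the start; "torque": the same for the moment, N m; "width": finger opening in m; "grip_force": force on a finger pad.
Only numpy, scipy, OpenCV 4.12 (cv2) and the standard library are available. Lean on these libraries where they do the work, as an engineer would, in place of code of your own. Each camera call takes 0.05 s, during which the arm holds its last target. There are 200 camera calls.

## Working session

There is one attempt and no reset: what is moved stays moved. The work goes in short steps, Python scripts to look and compute and a shell command to move; the robot and the scene stay as the last step left them, time stands still between calls to the robot, and variables do not carry over. Pictures are saved under pics/ and viewed, at most 10 in all, crops included, and the job is handed in when it is done.

```bash
mkdir -p pics; python3 - <<'E'
from bench import get_obs,cams,manip
import cv2
o=get_obs();print(o['t'],o['position'],o['ee_rot'],o['width'],manip.grip_point_offset)
for n in('top','scene'):
    cv2.imwrite(f'pics/{n}0.png',cams.snapshot(n)[:,:,::-1]); print(n,cams.camera_model(n))
E
```

```text
0.0 [ 0.22345837 -0.47479025  0.23074692] [-3.06468507e+00 -6.85060956e-01 -1.94112138e-05] 0.08579966321723198 0.0187
top {'fx': 471.63043413590276, 'fy': 471.63043413590276, 'cx': 247.00417007629352, 'cy': 191.05598063596156, 'eye': array([0.34502905, 0.00938967, 1.42021827]), 'orientation': array([-2.12519344,  2.17039058, -0.1303287 ])}
scene {'fx': 449.89128370722, 'fy': 449.89128370722, 'cx': 256.5280238906438, 'cy': 194.88118639479598, 'eye': array([-0.42758498, -0.65676227,  0.90409211]), 'orientation': array([-1.96366889,  1.04415976, -0.53382548])}
```

View pics/top0.png

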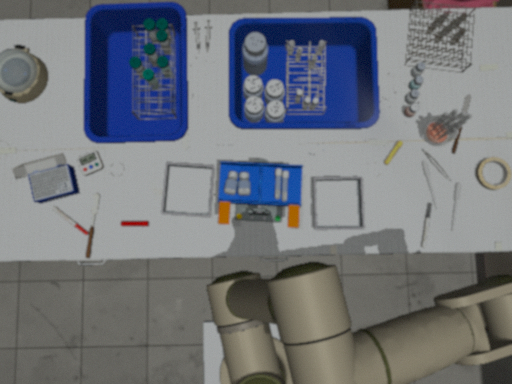

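View pics/scene0.png

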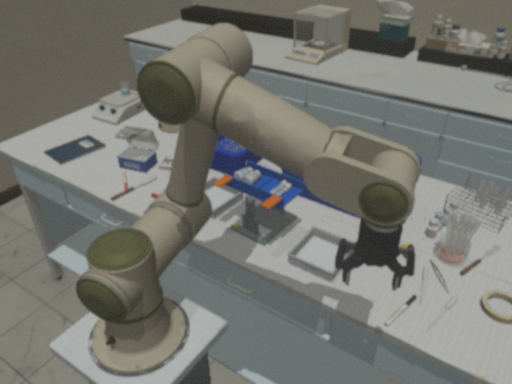

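The top view shows bottles in the left bay (~(238,183)) and two slim tubes in the right bay (~(281,184)). The trays are at (188,189) and (337,202), and the paddles at (224,213) and (294,215). I'll confirm with one enlarged crop.

```bash
python3 - <<'E'
import cv2
a=cv2.imread('pics/top0.png')[150:240,210:370]
cv2.imwrite('pics/c1.png',cv2.resize(a,None,fx=5,fy=5,interpolation=cv2.INTER_CUBIC))
E
```

```text
(no output)
```

View pics/c1.png

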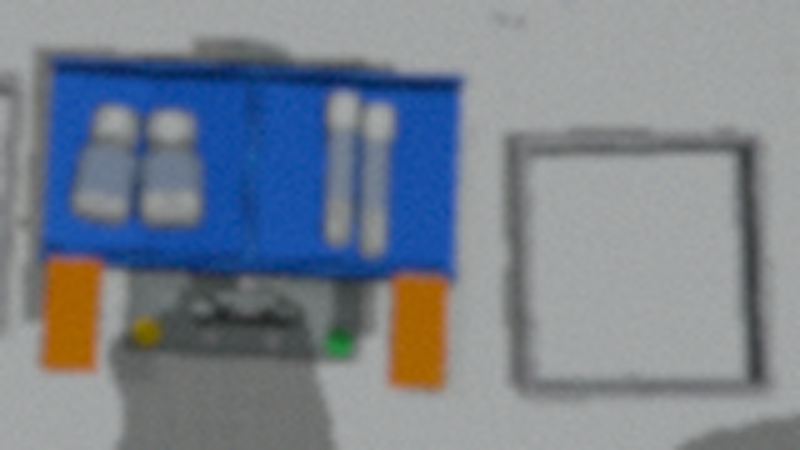

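Confirmed: the tubes and the green disc (crop (340,343)) are on the right, and the bottles and the yellow disc (146,331) are on the left. So I use the right tray (crop corners (508,133) to (768,387)) and the right paddle (crop (419,330)).

```bash
cat > h.py <<'E'
import numpy as np
from bench import get_obs,cams
from scipy.spatial.transform import Rotation as R
def ray(n,u,v,z,m=None):
    m=m or cams.camera_model(n); d=R.from_rotvec(m['orientation']).apply([(u-m['cx'])/m['fx'],(v-m['cy'])/m['fy'],1])
    return m['eye']+d*(z-m['eye'][2])/d[2]
def proj(n,p,m=None):
    m=m or cams.camera_model(n); q=R.from_rotvec(m['orientation']).inv().apply(np.array(p)-m['eye'])
    return m['fx']*q[...,0]/q[...,2]+m['cx'],m['fy']*q[...,1]/q[...,2]+m['cy']
def crop(u,v,z): return ray('top',(u+.5)/5-.5+210,(v+.5)/5-.5+150,z)
E
python3 - <<'E'
from h import *
np.set_printoptions(precision=4,suppress=True)
pr=crop(419,330,.175);pl=crop(72,313,.175);d=pl-pr
yaw=np.arctan2(-d[0],d[1]);print('paddles',pr,pl,np.linalg.norm(d),'yaw',yaw)
ex=np.array([np.cos(yaw),np.sin(yaw),0]);ey=np.array([-ex[1],ex[0],0])
O=(pr+pl)/2+.092*ex;print('stand from paddles',O)
print('green/yellow',[(ex@(p-O),ey@(p-O)) for p in(crop(340,343,.012),crop(146,331,.012))])
C=[crop(u,v,.035) for u,v in((508,133),(757,135),(768,387),(517,392))]
print('tray',np.mean(C,0),[np.linalg.norm(C[i]-C[i-1]) for i in range(4)])
a=C[0]-C[3]+C[1]-C[2];print('tray yaw',np.arctan2(a[1],a[0]))
for c in C: print(c, 'stand frame',ex@(c-O),ey@(c-O))
c=np.mean(C,0);print('tray c in stand',ex@(c-O),ey@(c-O))
o=get_obs();print(R.from_rotvec(o['ee_rot']).as_matrix())
g=O-.14*ey;print('goal tray',g)
E
```

```text
paddles [ 0.4426 -0.0998  0.175 ] [0.4555 0.0835 0.175 ] 0.18377738426068266 yaw -0.07034438233283448
stand from paddles [ 0.5409 -0.0146  0.175 ]
green/yellow [(np.float64(-0.08834232358094134), np.float64(-0.05845671744594456)), (np.float64(-0.08686405656906457), np.float64(0.05771119222752709))]
tray [ 0.4917 -0.242   0.035 ] [np.float64(0.15364694788157407), np.float64(0.14746577302252797), np.float64(0.14931132842518177), np.float64(0.1466506336319708)]
tray yaw -0.006395589835248095
[ 0.5697 -0.1688  0.035 ] stand frame 0.03958448388044885 -0.15175868249345023
[ 0.5652 -0.3162  0.035 ] stand frame 0.04547128145346061 -0.2991069089078395
[ 0.4159 -0.3149  0.035 ] stand frame -0.10355910452495261 -0.30826206326031563
[ 0.416  -0.1682  0.035 ] stand frame -0.11372316263551337 -0.16196407876502716
tray c in stand -0.03305662545663913 -0.23027293335665816
[[ 0.9048  0.4257 -0.0002]
 [ 0.4257 -0.9048  0.0011]
 [ 0.0003 -0.0011 -1.    ]]
goal tray [ 0.531  -0.1543  0.175 ]
```

```bash
cat >> h.py <<'E'
def need(p,yaw=None):
    o=get_obs();M=R.from_rotvec(o['ee_rot']).as_matrix()
    s=M.T@(np.array(p)-o['position'])/.2
    t=0 if yaw is None else -(yaw-np.arctan2(M[1,0],M[0,0]))/np.pi
    print('shift',s.round(4),'turn',round(t,4),'pos',o['position'].round(4),'t',round(o['t'],2),'F',np.round(o['ft_force'],1),'w',round(o['width'],4))
E
python3 -m inch '[[1,0.2,0,0,0.03],[1,0.4,-0.05,0,0.07],[1,0.6,-0.08,0,0.1],[1,0.75,-0.1,0,0.142],[1,0.9,-0.11,0,0.142],[1,0.9,-0.11,0,0.142]]'
python3 -c "
from h import *
need([.4917,-.311,.07],-.0064)"
```

```text
t: 0.7
position: [0.3791, -0.3767, 0.231]
ee_rot: [-3.141, 0.004, -0.0]
ft_force: [-0.3, 0.3, 0.4]
width: 0.0857
grip_force: 0.0
shift [ 0.5617 -0.3292  0.8054] turn 0.0012 pos [ 0.3791 -0.3767  0.231 ] t 0.7 F [-0.3  0.3  0.4] w 0.0857
```

```bash
python3 -m inch '[[1,0.15,-0.1,0,0],[1,0.3,-0.2,0,0],[1,0.45,-0.28,0.1,0],[1,0.56,-0.33,0.25,0],[1,0.56,-0.33,0.45,0],[1,0.56,-0.33,0.6,0],[1,0.56,-0.33,0.6,0]]'
python3 - <<'E'
from h import *
import cv2
need([.4917,-.311,.012],-.0064)
m=cams.camera_model('wrist');print(m)
im=cams.snapshot('wrist')[:,:,::-1].copy()
# predicted tray rim
for s,c in((.07,(0,0,255)),):
  P=np.array([[.4917+a*.075,-.242+b*.07,.035] for a,b in((1,1),(1,-1),(-1,-1),(-1,1))]);u,v=proj('wrist',P,m)
  print(u,v)
cv2.imwrite('pics/w1.png',im)
E
```

```text
t: 1.4
position: [0.4874, -0.3121, 0.1073]
ee_rot: [-3.136, 0.01, 0.01]
ft_force: [0.5, 0.3, 1.1]
width: 0.0852
grip_force: 0.0
shift [ 0.0244 -0.003   0.4762] turn 0.0 pos [ 0.4874 -0.3121  0.1073] t 1.4 F [0.5 0.3 1.1] w 0.0852
{'fx': 325.6044787601077, 'fy': 325.6044787601077, 'cx': 253.69606800593004, 'cy': 184.50562311885813, 'eye': array([ 0.57320643, -0.31377903,  0.24949716]), 'orientation': array([ 2.03420144, -2.0481601 , -0.3555128 ])}
[ 31.40286122 252.99438587 254.64173452  76.16367162] [ 82.92710286  81.14249439 282.59237931 283.11691649]
```

View pics/w1.png

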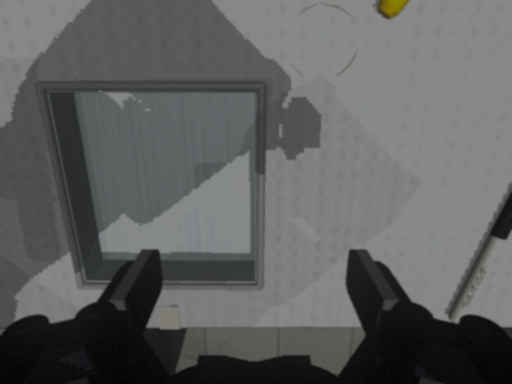

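The wrist view shows the tray's rim with outer corners (38,83), (268,83), (265,289) and (80,290). Its right wall is about 12 px right of where I predicted, so I'll re-measure from here.

```bash
python3 - <<'E'
from h import *
m={'fx':325.6044787601077,'fy':325.6044787601077,'cx':253.69606800593004,'cy':184.50562311885813,'eye':np.array([0.57320643,-0.31377903,0.24949716]),'orientation':np.array([2.03420144,-2.0481601,-0.3555128])}
C=np.array([ray('wrist',u,v,.035,m) for u,v in((38,83),(268,83),(265,289),(80,290))]);print(C.round(4),C.mean(0))
print([np.linalg.norm(C[i]-C[i-1]).round(4) for i in range(4)])
for u,v in((260,90),(258,283)):print(ray('wrist',u,v,.035,m))
need([.4917,-.311,.012],-.0064)
E
```

```text
[[ 0.5666 -0.1762  0.035 ]
 [ 0.5655 -0.3214  0.035 ]
 [ 0.4107 -0.3201  0.035 ]
 [ 0.4102 -0.1738  0.035 ]] [ 0.48826764 -0.24788429  0.035     ]
[np.float64(0.1564), np.float64(0.1453), np.float64(0.1548), np.float64(0.1463)]
[ 0.56131488 -0.31639262  0.035     ]
[ 0.41631345 -0.31462075  0.035     ]
shift [ 0.0173 -0.0099  0.4912] turn -0.0001 pos [ 0.4885 -0.3132  0.1102] t 1.45 F [-0.3 -0.   0.9] w 0.0854
```

```bash
python3 -m inch '[[1,0.01,0.01,0.12,0],[1,0.01,0.01,0.26,0],[1,0.01,0.01,0.38,0],[1,0.01,0.01,0.45,0],[1,0.01,0.01,0.475,0],[1,0.01,0.01,0.475,0],[0,0.01,0.01,0.475,0],[-1,0.01,0.01,0.475,0],[-1,0.01,0.01,0.475,0],[-1,0.01,0.01,0.475,0],[-1,0.01,0.01,0.475,0],[-1,0.01,0.01,0.475,0]]' 30
python3 -c "
from h import *
need([.49,-.3155,.014],-.0064)"
```

```text
t: 2.65
position: [0.4915, -0.3152, 0.0165]
ee_rot: [-3.141, 0.01, -0.0]
ft_force: [-0.5, 0.7, 1.4]
width: 0.0059
grip_force: 29.5
shift [-0.0076  0.0017  0.0124] turn -0.0 pos [ 0.4915 -0.3152  0.0165] t 2.65 F [-0.5  0.7  1.4] w 0.0059
```

```bash
python3 -c "
from h import *
O=np.array([.5409,-.0146,.0165]);y=-.0703;ex=np.array([np.cos(y),np.sin(y),0]);ey=np.array([-ex[1],ex[0],0])
need(O+.0025*ex-.214*ey,y)
need(O+.0025*ex-.208*ey,y)"
```

```text
shift [ 0.1814 -0.4358  0.    ] turn 0.0203 pos [ 0.4915 -0.3152  0.0165] t 2.65 F [-0.5  0.7  1.4] w 0.0059
shift [ 0.1833 -0.4657  0.    ] turn 0.0203 pos [ 0.4915 -0.3152  0.0165] t 2.65 F [-0.5  0.7  1.4] w 0.0059
```

```bash
python3 -m inch '[[-1,0.02,-0.04,0,0.002],[-1,0.04,-0.09,0,0.004],[-1,0.06,-0.14,0,0.007],[-1,0.08,-0.19,0,0.01],[-1,0.1,-0.24,0,0.012],[-1,0.12,-0.29,0,0.014],[-1,0.14,-0.34,0,0.016],[-1,0.16,-0.39,0,0.018],[-1,0.18,-0.42,0,0.02],[-1,0.181,-0.436,0,0.0203],[-1,0.181,-0.436,0,0.0203]]'
python3 -c "
from h import *
O=np.array([.5409,-.0146,.0165]);y=-.0703;ex=np.array([np.cos(y),np.sin(y),0]);ey=np.array([-ex[1],ex[0],0])
need(O+.0025*ex-.208*ey,y)"
```

```text
t: 3.75
position: [0.5288, -0.2273, 0.0165]
ee_rot: [-3.139, 0.11, -0.002]
ft_force: [1.8, 1.3, 5.7]
width: 0.0058
grip_force: 30.0
shift [-0.0017 -0.0251 -0.0001] turn 0.0 pos [ 0.5288 -0.2273  0.0165] t 3.75 F [1.8 1.3 5.7] w 0.0058
```

```bash
python3 -m inch '[[-1,0,-0.008,0,0],[-1,0,-0.014,0,0],[-1,0,-0.02,0,0],[-1,0,-0.02,0,0]]'; python3 -m inch '[[-1,0,-0.006,0,0],[-1,0,-0.012,0,0],[-1,0,-0.012,0,0]]'
```

```text
t: 4.15
position: [0.5285, -0.2246, 0.0165]
ee_rot: [3.139, -0.111, 0.001]
ft_force: [-0.0, -4.6, 5.2]
width: 0.0061
grip_force: 29.8
t: 4.45
position: [0.5283, -0.2244, 0.0166]
ee_rot: [3.136, -0.111, 0.001]
ft_force: [-4.2, -16.3, 3.5]
width: 0.006
grip_force: 29.7
```

The tray is up against the foot (16 N, stalled). I'll ease off, open, lift and look.

```bash
python3 -m inch '[[-1,0,0.008,0,0],[-1,0,0.016,0,0],[-1,0,0.016,0,0],[-0.5,0,0.016,0,0],[0,0,0.016,0,0],[0,0,0.016,0,0],[0,0,0.016,0,0],[0,0,0.016,-0.1,0],[0,0,0.016,-0.3,0],[0,0,0.016,-0.5,0],[0,0,0.016,-0.7,0],[0,0,0.016,-0.9,0]]'
python3 -m inch '[[-1,0,0.1,-0.1,0],[-1,0,0.3,-0.3,0],[-1,0,0.3,-0.3,0],[-1,0,0.3,-0.3,0]]'
python3 - <<'E'
from h import *
import cv2
print(get_obs()['position'],get_obs()['width'],get_obs()['t'])
a=cams.snapshot('top')[150:240,210:370,::-1]
cv2.imwrite('pics/c2.png',cv2.resize(a,None,fx=5,fy=5,interpolation=cv2.INTER_CUBIC))
E
```

```text
t: 5.65
position: [0.5281, -0.2248, 0.1979]
ee_rot: [-3.139, 0.11, 0.0]
ft_force: [0.3, -0.7, 0.0]
width: 0.0428
grip_force: 0.0
t: 6.05
position: [0.5241, -0.2856, 0.2565]
ee_rot: [3.139, -0.112, 0.001]
ft_force: [0.4, 0.9, 0.0]
width: -0.0003
grip_force: 0.0
[ 0.52408862 -0.28558921  0.25645521] -0.0002521037180206521 6.05
```

View pics/c2.png

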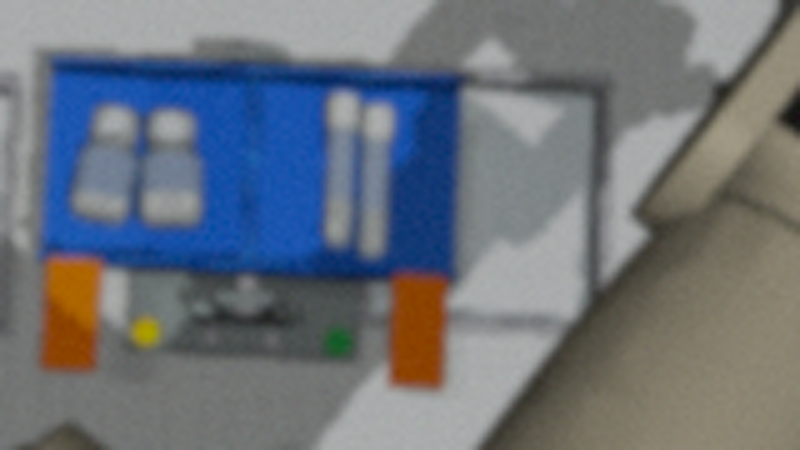

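The tray sits square against the foot plate, and the tubes and bottles haven't moved. Next is the right paddle.

```bash
python3 -c "
from h import *
need([.4376,-.0994,.195],-.0703)"
```

```text
shift [-0.4956 -0.8926  0.303 ] turn -0.0001 pos [ 0.524  -0.2845  0.2553] t 6.1 F [-0.2  0.9 -1.6] w 0.0002
```

```bash
python3 -m inch '[[-1,-0.06,-0.1,0,0],[-1,-0.15,-0.25,0,0],[-1,-0.25,-0.42,0,0],[-1,-0.35,-0.6,0,0],[-1,-0.44,-0.78,0,0],[-1,-0.495,-0.893,0.05,0],[-1,-0.495,-0.893,0.15,0],[-1,-0.495,-0.893,0.25,0],[-1,-0.495,-0.893,0.29,0],[-1,-0.495,-0.893,0.29,0]]'
python3 -m inch '[[-1,0,0,0.03,0],[-1,0,0,0.06,0],[-1,0,0,0.09,0],[-1,0,0,0.1,0],[-1,0,0,0.11,0],[-1,0,0,0.12,0]]'
python3 -c "
from h import *
need([.4376,-.0994,.175],-.0703)"
```

```text
t: 7.1
position: [0.4372, -0.0989, 0.1969]
ee_rot: [-3.138, 0.109, 0.005]
ft_force: [0.5, -0.3, 0.5]
width: 0.0003
grip_force: 0.0
t: 7.7
position: [0.4381, -0.1, 0.1744]
ee_rot: [3.139, -0.11, 0.001]
ft_force: [-1.2, -0.7, 0.2]
width: -0.0002
grip_force: 0.5
shift [-0.0026 -0.0027 -0.0032] turn 0.0001 pos [ 0.4381 -0.1     0.1744] t 7.7 F [-1.2 -0.7  0.2] w -0.0002
```

```bash
python3 -m inch '[[-1,0,0.002,0.004,0],[-1,0,0.004,0.008,0],[-1,0,0.006,0.013,0],[-1,0,0.008,0.018,0],[-1,0,0.01,0.023,0],[-1,0,0.012,0.028,0],[-1,0,0.014,0.033,0],[-1,0,0.016,0.038,0],[-1,0,0.018,0.043,0],[-1,0,0.02,0.047,0]]'
python3 -m inch '[[-1,0,0.001,0.005,0],[-1,0,0.003,0.01,0],[-1,0,0.004,0.014,0],[-1,0,0.006,0.019,0],[-1,0,0.008,0.024,0],[-1,0,0.009,0.029,0],[-1,0,0.011,0.034,0],[-1,0,0.013,0.039,0],[-1,0,0.015,0.044,0],[-1,0,0.016,0.049,0]]'
python3 -m inch '[[-1,0,0.001,0.004,0],[-1,0,0.002,0.008,0],[-1,0,0.003,0.012,0],[-1,0,0.004,0.016,0],[-1,0,0.005,0.02,0],[-1,0,0.006,0.024,0],[-1,0,0.007,0.028,0],[-1,0,0.008,0.032,0],[-1,0,0.008,0.036,0],[-1,0,0.008,0.036,0]]'
python3 - <<'E'
from h import *
import cv2
need([.4376,-.0994,.145])
a=cams.snapshot('top')[150:240,210:370,::-1]
b=cams.snapshot('scene')[150:270,180:360,::-1]
cv2.imwrite('pics/c3.png',np.vstack([cv2.resize(a,(534,300),interpolation=cv2.INTER_CUBIC),cv2.resize(b,(534,300),interpolation=cv2.INTER_CUBIC)]))
E
```

```text
t: 8.7
position: [0.4377, -0.104, 0.1649]
ee_rot: [3.139, -0.11, 0.0]
ft_force: [0.4, -2.3, 2.4]
width: 0.0003
grip_force: 1.5
t: 9.7
position: [0.4375, -0.1071, 0.155]
ee_rot: [3.14, -0.11, 0.0]
ft_force: [0.8, -5.1, 5.3]
width: -0.0003
grip_force: 2.6
t: 10.7
position: [0.4374, -0.1087, 0.1479]
ee_rot: [3.14, -0.11, 0.0]
ft_force: [-0.2, -4.0, 5.2]
width: 0.0001
grip_force: 3.1
shift [-0.0021 -0.0465  0.0145] turn 0 pos [ 0.4374 -0.1087  0.1479] t 10.7 F [-0.2 -4.   5.2] w 0.0001
```

View pics/c3.png

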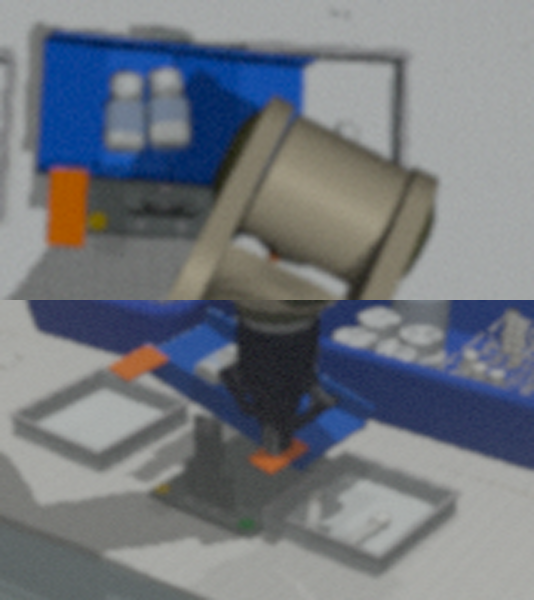

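Tilt is about 0.27 rad. Two tubes lie in the right tray (lower panel (315,512) and (375,525)), and both bottles are still left of the divider. Now I bring the paddle back slowly.

```bash
python3 -m inch '[[-1,0,-0.001,-0.004,0],[-1,0,-0.002,-0.008,0],[-1,0,-0.003,-0.012,0],[-1,0,-0.004,-0.016,0],[-1,0,-0.005,-0.02,0],[-1,0,-0.006,-0.024,0],[-1,0,-0.007,-0.028,0],[-1,0,-0.008,-0.032,0],[-1,0,-0.009,-0.036,0],[-1,0,-0.011,-0.04,0],[-1,0,-0.012,-0.044,0],[-1,0,-0.013,-0.048,0]]'
python3 -m inch '[[-1,0,-0.002,-0.004,0],[-1,0,-0.003,-0.008,0],[-1,0,-0.005,-0.012,0],[-1,0,-0.007,-0.016,0],[-1,0,-0.009,-0.02,0],[-1,0,-0.011,-0.024,0],[-1,0,-0.013,-0.028,0],[-1,0,-0.015,-0.032,0],[-1,0,-0.017,-0.036,0],[-1,0,-0.019,-0.04,0],[-1,0,-0.021,-0.044,0],[-1,0,-0.023,-0.048,0]]'
python3 -m inch '[[-1,0,-0.002,-0.005,0],[-1,0,-0.004,-0.01,0],[-1,0,-0.006,-0.015,0],[-1,0,-0.008,-0.02,0],[-1,0,-0.01,-0.025,0],[-1,0,-0.01,-0.03,0],[-1,0,-0.01,-0.035,0],[-1,0,-0.01,-0.04,0],[-1,0,-0.01,-0.05,0],[-1,0,-0.01,-0.08,0],[-1,0,-0.01,-0.15,0],[-1,0,-0.01,-0.3,0]]'
python3 -m inch '[[-1,0,0.1,-0.1,0],[-1,0,0.3,-0.1,0],[-1,0,0.5,-0.1,0],[-1,0,0.7,-0.1,0],[-1,0,0.9,-0.1,0],[-1,0,1,-0.1,0],[-1,0,1,-0.1,0]]'
python3 -m inch '[[-1,0,0.2,0,0],[-1,0,0.4,0,0],[-1,0,0.5,0,0],[-1,0,0.5,0,0],[-1,0,0.5,0,0]]'
python3 - <<'E'
from h import *
import cv2
a=cams.snapshot('top')[150:240,210:370,::-1]
b=cams.snapshot('scene')[150:270,180:360,::-1]
cv2.imwrite('pics/c4.png',np.vstack([cv2.resize(a,(534,300),interpolation=cv2.INTER_CUBIC),cv2.resize(b,(534,300),interpolation=cv2.INTER_CUBIC)]))
E
```

```text
t: 12.0
position: [0.4376, -0.1062, 0.1576]
ee_rot: [3.139, -0.11, 0.0]
ft_force: [0.4, -5.9, 4.2]
width: -0.0
grip_force: 2.8
t: 13.2
position: [0.4377, -0.1013, 0.1671]
ee_rot: [-3.139, 0.11, 0.0]
ft_force: [-0.5, -3.5, 2.6]
width: -0.0003
grip_force: 1.6
t: 14.4
position: [0.4372, -0.099, 0.2266]
ee_rot: [-3.138, 0.11, 0.005]
ft_force: [0.4, 0.6, -0.2]
width: -0.0
grip_force: 0.0
t: 15.1
position: [0.4236, -0.3006, 0.2469]
ee_rot: [-3.139, 0.114, 0.001]
ft_force: [-0.4, 1.5, 0.7]
width: -0.0004
grip_force: 0.0
t: 15.6
position: [0.4174, -0.3973, 0.2472]
ee_rot: [-3.139, 0.109, 0.0]
ft_force: [0.1, 1.6, -1.5]
width: 0.0005
grip_force: 0.0
```

View pics/c4.png

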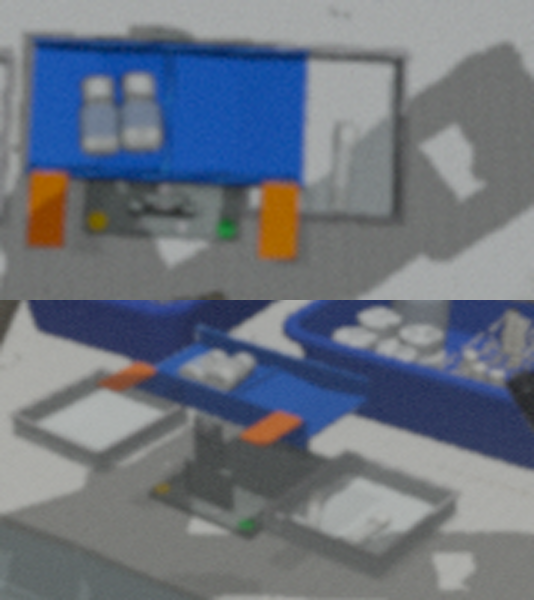

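The rocker is level and the bottles are in their bay. One tube is plain at top-panel (345,165). The other should be under the overhang (lower panel (315,512)), so I'll confirm with a closer crop.

```bash
python3 - <<'E'
from h import *
import cv2
b=cams.snapshot('scene')[195:270,260:345,::-1]
cv2.imwrite('pics/c5.png',cv2.resize(b,None,fx=7,fy=7,interpolation=cv2.INTER_CUBIC))
E
```

```text
(no output)
```

View pics/c5.png

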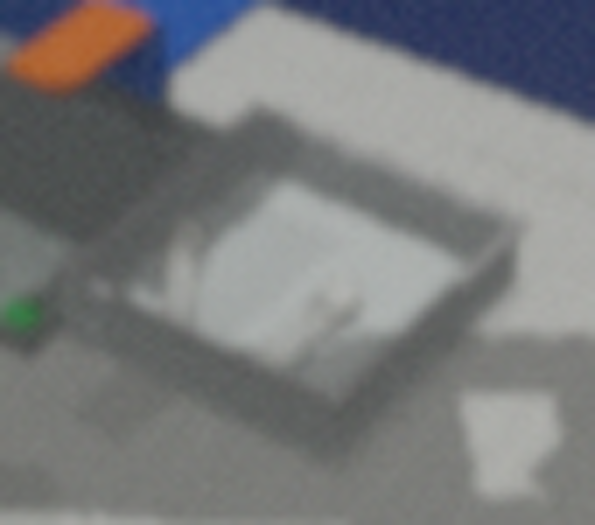

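One tube is clear at (310,325). The streak at (185,265) is ambiguous, so I'll look under the overhang with the wrist camera.

```bash
python3 -c "
from h import *
need([.53,-.265,.15])"
```

```text
shift [ 0.5158 -0.6985  0.4877] turn 0 pos [ 0.4175 -0.3973  0.2475] t 15.75 F [ 0.5  0.7 -0.4] w 0.0002
```

```bash
python3 -m inch '[[-1,0.1,-0.12,0,0],[-1,0.2,-0.27,0,0],[-1,0.32,-0.45,0.05,0],[-1,0.44,-0.6,0.15,0],[-1,0.515,-0.68,0.25,0],[-1,0.515,-0.68,0.35,0],[-1,0.515,-0.68,0.43,0],[-1,0.515,-0.68,0.47,0],[-1,0.515,-0.68,0.47,0]]'
python3 - <<'E'
from h import *
import cv2
cv2.imwrite('pics/w2.png',cams.snapshot('wrist')[:,:,::-1])
E
```

```text
t: 16.65
position: [0.529, -0.2695, 0.1526]
ee_rot: [-3.139, 0.109, 0.002]
ft_force: [-0.3, 0.3, -0.1]
width: 0.0001
grip_force: 0.0
```

View pics/w2.png

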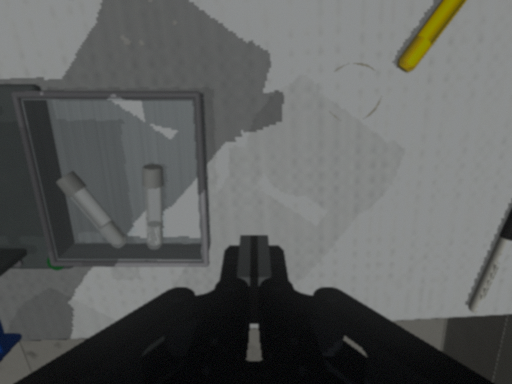

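Both tubes lie in the tray, at (92,210) and (153,205). The tray is flush with the foot plate edge at about x=50. The arm touches nothing, so I'm handing in.

```bash
python3 -m inch '[[-1,0,0,-0.1,0],[-1,0,0,-0.3,0],[-1,0,0,-0.3,0],[-1,0,0,-0.3,0]]'; python3 -c "
from bench import job
print(job.job_done())"
```

```text
t: 17.1
position: [0.5295, -0.2705, 0.2147]
ee_rot: [3.138, -0.11, 0.004]
ft_force: [-0.2, 0.0, -0.3]
width: -0.0001
grip_force: 0.0
the job is handed in; nothing more can be done
None
```

The job is handed in at 17.1 s: the right tray is against the stand's foot, both tubes are in it, the rocker is back level, and both bottles are still in their own bay.

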